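# Fit a sprung roller into the inking stand

## Robot

A 7-joint arm with a two-finger parallel gripper is mounted at the origin on a cart in front of the work surface, level with it; the furniture and walls round the work are solid. World frame = base frame: x ahead of the robot, y to its left, z up, the work surface at z = 0. Lengths are in m, angles in rad, forces in N, time in s.
With the tool pointing down it reaches from about 0.425 to 0.925 m from the base axis. Payload 6.8 kg.
Tool frame: the origin (TCP) lies on the mounting face of the last link; the fingertips stand 173 mm ahead of it and the grasp point (between the pads) lies 155 mm ahead of it; z points along the fingers, y is the line along which they close (so a half turn about z gives the same grasp; the last joint's range is limited). The gripper opens to 85 mm and grips with 20 to 120 N. Pads are 22 mm wide; open, the fingers measure 114 mm over their backs; the gripper's body (76 mm by 85 mm) begins 54 mm behind the grasp point. The pads swing forward as they close: fully open they stand 13 mm farther back than shut.
Start: joints at [1.083, 0.477, 0.022, 1.555, -0.011, 1.109, -0.083], TCP at [0.25, -0.627, 0.405] pointing down, gripper open.
Joint ranges: [-2.96, 2.96], [-0.34, 2.1], [-1.41, 1.46], [0.24, 2.44], [-1.37, 4.51], [0.17, 1.92], [-2.96, 2.96]. Speed limits (rad/s): [2.39, 2.39, 3.14, 3.14, 3.14, 3.14, 3.14].

## Interface

Orientations are given as a rotation vector (axis times angle).
In Python, from bench import r gives the robot as it stands.
- The arm moves only by the tool carry_out, never from a script. Its argument "moves" is a list of rows, each a list of 5 numbers: the shift along the tool's x, y, z in m, then the turn about the tool's z in rad, then the finger opening in m, from 0 to 0.0854. In form: [[dx, dy, dz, roll, claw], ...]. A call has exactly 8 rows; each row is the pose to reach, as a shift and turn from the pose commanded when the call began, along the tool's axes at that moment; what a row does not reach only later rows make up. A row lasts 1/10 s, in which the tool goes at most 50 mm and 8.59 degrees, less where a joint would pass 70% of its speed; a pose out of reach is approached as far as the arm can. A call with a gripper value outside its range is refused whole. The fingers move at their own pace and stop on an object; "force" is the grip in N (left out, the last holds). Time passes only in rows, so rows that repeat a pose let the fingers close, or fill a call up. It gives the time, the measured TCP pose, the force, the opening and the grip force at its end, in the units of the state.
- r.get_obs(): the state, without advancing time (a new reading comes with each control period).
- r.grab_frame(name): name is "side" or "top"; returns the picture (420x560x3 uint8, red, green, blue); there is no depth.
- r.calibration(name): a dict with "fx", "fy", "cx", "cy" (pixels), "k1" (the pictures are not rectified: a ray, as slopes to the right and down, at radius r is drawn at 1 + k1 r^2 times it, then the intrinsics apply), "rvec" (rotation vector, rad) and "tvec" (3), from world to camera coordinates, as OpenCV has them. Camera axes: x right, y down, z forward; pixel columns grow to the right and rows downward; lengths in m; the calibration is good to about 2 mm. A picture is of the moment at which its call begins. calibration takes no time and is no camera call.
- r.hand_in(): hands the job in; it is judged then, once.
The state is a dict: "clock": time; "joints": joint angles; "qvel": joint speeds; "tau": joint torques, N m; "tcp_pos": TCP position; "orientation": TCP orientation; "contact_force": force on the tool from outside, world axes, zero at the start; "moment": the same for the moment, N m; "grip_width": finger opening in m; "gripper_force": force on a finger pad.
Only numpy, scipy, OpenCV 4.12 (cv2) and the standard library are available. Lean on these libraries where they do the work, as an engineer would, in place of code of your own. Each camera call takes 0.05 s, during which the arm holds its last target. There are 200 camera calls.

## Task

Take the rubber roller from its wooden cradle and fit it into the grey inking stand: sprung nose in the slotted cheek, pushed in gently until the plain pin clears the other cheek, then let the pin spring fully into the recess there, which is found only by touch. Work gently and never force the roller against the stand; let go of it, held by its own spring, and leave the tin, baren and tape alone.

Things in the scene. Friction and masses are not known exactly. Their poses are not given: they have to be found in the camera images.
- roller: Black rubber roller, 0.37 kg, level in the cradle; grip it across the rubber at mid-length. Origin on its axis, mid rubber; y axis = roller axis (any roll about it). Rubber 36 mm diameter, y -65 to +65 mm; pin end at -y, sprung nose at +y. To fit it in the stand: its -y end at the stand's -y cheek. Fitted, its origin is near y = -5 mm in the stand, nose still 3 mm in.
- pin_tip (a point): Centre of the blunt end of the roller's fixed plain steel pin (roller y = -83 mm): pin 10 mm diameter, 12 mm long, slippery, on a 24 mm collar that ends at y = -71 mm.
- sprung_end (a point): Root of the sprung nose on the roller's axis (roller y = +67 mm), fixed on the roller. The brass nose, 14 mm diameter, slippery, sticks out 24 mm from here when free (to y = +91 mm). It pushes in along the axis by at most 14 mm: 3 N starts it, then 1 N more per mm (14 N at 11 mm, 17 N at 14 mm, then solid).
- cradle: Low wooden cradle holding the roller at the start, fixed; origin under its centre, y along the roller. The roller's axis is 46 mm above the worktop; between the two notched supports 88 mm of the rubber are free for fingers. Base 80 x 124 mm, 8 mm high.
- stand: Grey inking stand, fixed. Origin at the centre of its underside (worktop level), z up, y from the recess cheek (-y) to the slotted cheek (+y). Base plate 84 x 204 mm, top 12 mm up. With the nose on the slot's stop wall the pin just clears the recess cheek when the nose is pushed in 11 mm. After letting go the nose end may sag. Never press it with over 40 N, both ends added.
- slot (a point): Middle of the slot's floor at its stop wall (stand x 0, y +83, z 45 mm). Slotted cheek at +y: inner face at stand y = +75 mm, 56 mm wide, top at z = 128 mm. Its vertical slot, open at the top and towards the roller, is 20 mm wide in x and 8 mm deep, ending at a flat stop wall (y = +83). The nose belongs in it, at any height.
- recess_face (a point): Point on the recess cheek's inner face (stand x 0, y -80, z 65 mm). Cheek 64 mm wide, top z = 104 mm. Its steel block has a blind recess for the pin: 16 mm wide in x, 13 high, 8 deep, at x = 0; the block is set up or down, so the recess centre lies anywhere at z 55 to 75 mm, unmeasured: feel for it. Face smooth and flat from z = 40 mm up.
- ink_tin_1: Bystander: paint-spattered ink tin, 70 mm diameter, 61 mm high; origin under its centre.
- baren: Bystander: round black baren with a wooden handle, 100 mm diameter, 40 mm high; origin under its centre.
- tape_masking: Bystander: roll of masking tape lying flat, 104 mm diameter, 25 mm high; origin under its centre.
There are look-alikes about, which are no part of the job. What is shaped like the roller but turquoise is not meant.

How it is judged:
By the outcome, as a careful person would: the job done as asked, in the order asked, and still so for the second after the job is handed in, with the robot touching nothing.
It also fails if it takes over 72 s, if anything falls off the work surface, if the arm or the gripper's body presses on something with over 40 N, if the wrist force passes 120 N, or if a joint passes its speed limit or range.

## Working session

There is one attempt and no reset: what is moved stays moved. The work goes in short steps, Python scripts to look and compute and a tool call to move; the robot and the scene stay as the last step left them, time stands still between calls to the robot, and variables do not carry over. Pictures are saved under pics/ and viewed, at most 10 in all, crops included, and the job is handed in when it is done.

Besides the shell and the picture viewer there is one more tool, called after "Emit:" in YAML: its name, and indented under it one key for each argument. carry_out: Moves the arm, as the interface text tells. Its arguments: {"type":"object","properties":{"moves":{"type":"array","items":{"type":"array","items":{"type":"number"}}},"force":{"type":"number"}},"required":["moves"]}

```bash
ls; mkdir -p pics; python3 - <<'E'
from bench import r
import cv2
for n in("side","top"):
    cv2.imwrite(f"pics/{n}0.png",cv2.cvtColor(r.grab_frame(n),cv2.COLOR_RGB2BGR)); print(r.calibration(n))
print(r.get_obs())
E
```

```text
pics
{'fx': 527.7892126910967, 'fy': 527.7892126910967, 'cx': 283.79737017784777, 'cy': 202.36331745941936, 'k1': -0.18823909002026423, 'rvec': array([ 0.52642297, -2.37851231,  1.58392817]), 'tvec': array([0.54496064, 0.15701413, 1.38655141])}
{'fx': 426.95895166908133, 'fy': 426.95895166908133, 'cx': 277.5666375423503, 'cy': 211.54565316099678, 'k1': -0.05355607721019557, 'rvec': array([ 2.16372096, -2.10562868,  0.17249587]), 'tvec': array([0.0523491 , 0.55738131, 1.22046354])}
{'clock': 0.1, 'joints': array([ 1.08288336,  0.47770608,  0.02240407,  1.55636415, -0.01154339,
        1.10929793, -0.08311982]), 'qvel': array([ 4.92040910e-04, -2.03270881e-03,  5.97789414e-04, -4.09000867e-03,
        3.67344322e-05,  3.36573694e-04,  5.16248105e-04]), 'tau': array([ 3.55547956e-03, -5.97758853e+01,  1.61294281e+00, -2.81954759e+01,
        1.26905070e-02,  5.05031276e-03,  3.21856044e-05]), 'tcp_pos': array([ 0.25014271, -0.62666595,  0.40382661]), 'orientation': array([-3.08357013e+00, -5.92614646e-01,  6.54903761e-04]), 'contact_force': array([ 0.7767078 , -0.21088484,  0.08715083]), 'moment': array([-0.01739554, -0.04969314, -0.03117822]), 'gripper_force': 0.0, 'grip_width': 0.08531596843553389}
```

View pics/top0.png

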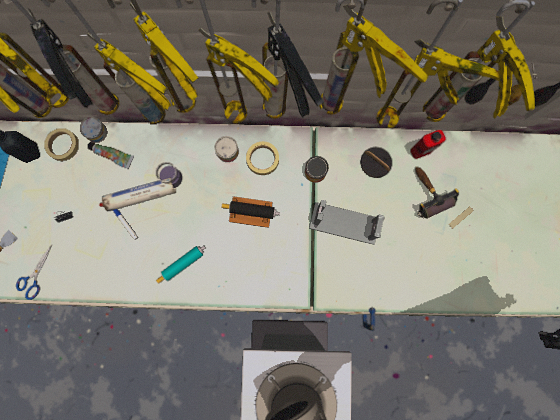

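View pics/side0.png

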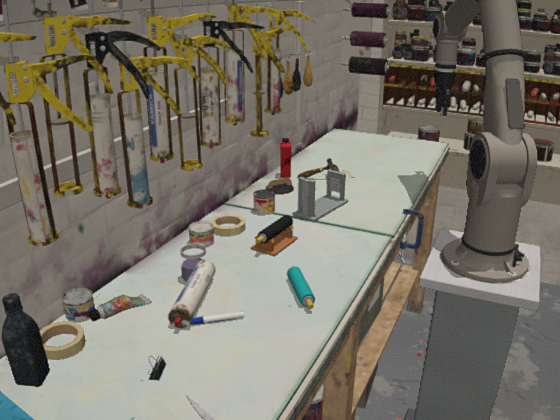

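The top view shows the black roller in its cradle at about (252,210), with the brass nose on the left (223,206) and the pin on the right (279,212). The stand is at about (346,222). I'll zoom in to tell its two cheeks apart.

```bash
python3 - <<'E'
import cv2,numpy as np
t=cv2.imread("pics/top0.png");s=cv2.imread("pics/side0.png")
a=cv2.resize(t[185:255,210:390],(792,308),interpolation=cv2.INTER_CUBIC)
b=cv2.resize(s[155:260,240:360],(331,290),interpolation=cv2.INTER_CUBIC)
b=cv2.copyMakeBorder(b,0,0,0,792-331,cv2.BORDER_CONSTANT)
cv2.imwrite("pics/crop.png",np.vstack([a,b]))
E
```

```text
(no output)
```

View pics/crop.png

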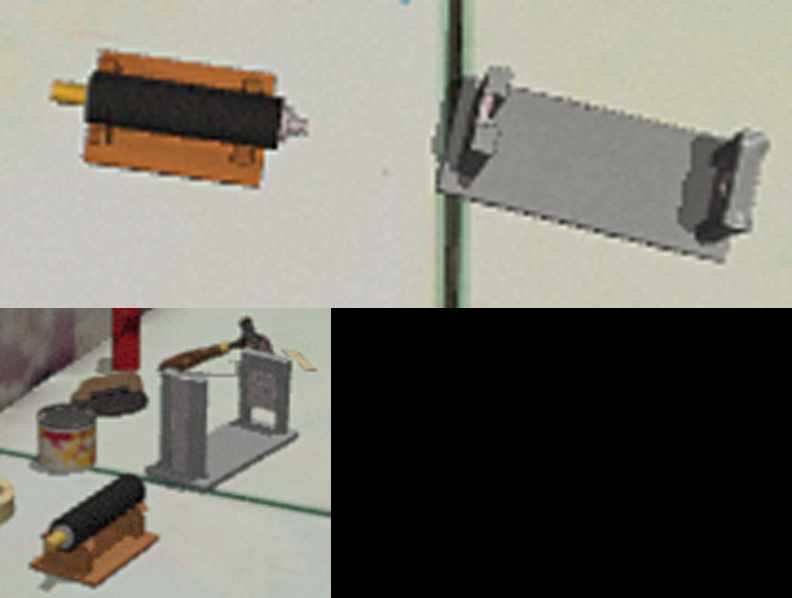

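The crop shows the slotted cheek at the stand's left end (notch near crop (485,110)) and the recess cheek at its right end. Both +y directions therefore point left, and only a small yaw separates the two. Next I'll measure both with sub-pixel edges.

```bash
cat > h.py <<'E'
import cv2,numpy as np
from scipy.spatial.transform import Rotation as R
from bench import r
def cam(n):
    c=r.calibration(n);K=np.array([[c['fx'],0,c['cx']],[0,c['fy'],c['cy']],[0,0,1]]);D=np.array([c['k1'],0,0,0.])
    return K,D,R.from_rotvec(c['rvec']).as_matrix(),np.array(c['tvec'])
def onplane(n,p,z):
    K,D,M,t=cam(n);p=np.asarray(p,float).reshape(-1,1,2)
    u=cv2.undistortPoints(p,K,D).reshape(-1,2);d=np.c_[u,np.ones(len(u))]@M;o=-M.T@t
    return o+d*((z-o[2])/d[:,2])[:,None]
def proj(n,P):
    K,D,M,t=cam(n);return cv2.projectPoints(np.asarray(P,float).reshape(-1,1,3),cv2.Rodrigues(M)[0],t,K,D)[0].reshape(-1,2)
def frames(n,k=4): return np.mean([r.grab_frame(n).astype(np.float32) for _ in range(k)],0)
def edge(g,a,b,n=40,w=4,sign=0):
    """sub-pixel edge points near segment a-b (strongest gradient across it)"""
    a,b=np.array(a,float),np.array(b,float);d=(b-a)/np.linalg.norm(b-a);nn=np.array([-d[1],d[0]])
    s=np.arange(-w,w+.01,.25);out=[]
    for q in np.linspace(0.03,.97,n):
        P=(a+(b-a)*q+s[:,None]*nn).astype(np.float32)
        v=cv2.remap(g,P[:,0].copy(),P[:,1].copy(),cv2.INTER_LINEAR).ravel()
        gr=np.gradient(v); gr=np.abs(gr) if sign==0 else np.clip(gr*sign,0,None)
        gr=cv2.GaussianBlur(gr.reshape(-1,1).astype(np.float32),(1,5),1).ravel()
        i=gr.argmax();m=slice(max(0,i-4),i+5);out.append(P[m].T@gr[m]/gr[m].sum())
    return np.array(out)
def line(p):
    f=cv2.fitLine(p[:,:2].astype(np.float32),cv2.DIST_HUBER,0,1e-4,1e-4).ravel();return f[2:],f[:2]
E
python3 - <<'E'
from h import *
f=frames("top");np.save("top.npy",f);g=f.mean(2)
K,D,M,t=cam("top");print("cam",(-M.T@t).round(3))
# roller: dark mask
m=(g<60).astype(np.uint8);m[:190]=0;m[230:]=0;m[:,:215]=0;m[:,285:]=0
m=cv2.morphologyEx(m,cv2.MORPH_OPEN,np.ones((3,3)))
n,l,s,c=cv2.connectedComponentsWithStats(m);i=1+s[1:,4].argmax();print(s[i],c[i])
# rubber long edges
(cx,cy),wh,an=cv2.minAreaRect(cv2.findContours((l==i).astype(np.uint8),0,2)[0][0]);box=cv2.boxPoints(((cx,cy),wh,an));print(box.round(1))
for z in(.046,):
    print("roller box",onplane("top",box,z).round(4).tolist(),onplane("top",[c[i]],z).round(4))
hsv=cv2.cvtColor(f.astype(np.uint8),cv2.COLOR_RGB2HSV)
b=((hsv[...,1]>110)&(hsv[...,0]>17)&(hsv[...,0]<35)).astype(np.uint8);b[:200]=0;b[215:]=0;b[:,:215]=0;b[:,232:]=0
ys,xs=np.nonzero(b);print("brass",len(xs),xs.min(),xs.max(),ys.mean(),onplane("top",[[xs.min()-.5,ys.mean()],[xs.mean(),ys.mean()]],.046).round(4))
for nm,a,bb,z in(("front",(311,228.5),(372,243.8),.012),("back",(329,205.2),(370,214.8),.012)):
    e=edge(g,a,bb);w=onplane("top",e,z);p,d=line(w);res=(w[:,:2]-p)@np.array([-d[1],d[0]])
    print(nm,e[[0,-1]].round(1).tolist(),p.round(4),"yaw",np.degrees(np.arctan2(-d[0],d[1])%np.pi).round(2),"res",np.median(abs(res)).round(4))
print("stand-pts slots cheek",onplane("top",[[210+500/4.4,185+68/4.4],[210+478/4.4,185+150/4.4]],.128).round(4),"recess cheek",onplane("top",[[210+757/4.4,185+130/4.4],[210+735/4.4,185+230/4.4]],.104).round(4),"end",onplane("top",[[309.3,228.2],[374.1,244.1]],.006).round(4))
E
```

```text
cam [0.349 0.062 1.295]
[230 201  44  18 538] [251.43122677 209.57434944]
[[228.7 212.4]
 [230.6 200.2]
 [273.9 206.7]
 [272.1 219. ]]
roller box [[0.5491, 0.2123, 0.046], [0.5862, 0.2084, 0.046], [0.5699, 0.0786, 0.046], [0.5329, 0.0831, 0.046]] [[0.5595 0.1452 0.046 ]]
brass 31 222 228 205.74193548387098 [[0.5687 0.2347 0.046 ]
 [0.569  0.2237 0.046 ]]
front [[312.8999938964844, 228.5], [370.1000061035156, 243.5]] [ 0.4888 -0.1334] yaw 167.16 res 0.0006
back [[330.29998779296875, 205.1999969482422], [368.70001220703125, 214.6999969482422]] [ 0.5727 -0.1528] yaw 167.44 res 0.0005
stand-pts slots cheek [[ 0.5769 -0.0603  0.128 ]
 [ 0.5241 -0.0469  0.128 ]] recess cheek [[ 0.5456 -0.2289  0.104 ]
 [ 0.4805 -0.214   0.104 ]] end [[ 0.5136 -0.0302  0.006 ]
 [ 0.4703 -0.2275  0.006 ]]
```

```bash
cat >> h.py <<'E'
def to(x,y,z,th):
    """tool-axis shift and roll from measured pose to TCP x,y,z with tool x at world angle th (deg)"""
    o=r.get_obs();T=R.from_rotvec(o['orientation']).as_matrix()
    d=T.T@(np.array([x,y,z])-o['tcp_pos']);a=np.degrees(np.arctan2(T[1,0],T[0,0]))
    print("tcp",o['tcp_pos'].round(4),"ang",round(a,2),"clk",round(o['clock'],2),"F",o['contact_force'].round(1),"w",round(o['grip_width'],4),"q",o['joints'].round(2))
    print("move",d.round(4),"roll",round(np.radians((a-th+180)%360-180),4))
E
```

Emit:
carry_out:
  moves:
    - [0.574,-0.603,0.07,-1.066,0.085]
    - [0.574,-0.603,0.07,-1.066,0.085]
    - [0.574,-0.603,0.07,-1.066,0.085]
    - [0.574,-0.603,0.07,-1.066,0.085]
    - [0.574,-0.603,0.07,-1.066,0.085]
    - [0.574,-0.603,0.07,-1.066,0.085]
    - [0.574,-0.603,0.07,-1.066,0.085]
    - [0.574,-0.603,0.07,-1.066,0.085]

```text
clock: 1.1
tcp_pos: [0.3988, -0.2551, 0.3714]
orientation: [2.351, 2.082, 0.0]
contact_force: [0.5, -0.4, 0.3]
grip_width: 0.0855
gripper_force: 0.0
```

```bash
python3 -c "
from h import *
to(.5595,.1456,.30,82.8)"
```

```text
tcp [ 0.3988 -0.2551  0.3714] ang 83.07 clk 1.1 F [ 0.5 -0.4  0.3] w 0.0855 q [ 0.76  0.21 -0.36  2.04  0.09  0.91  0.22]
move [0.4172 0.1112 0.0712] roll 0.0047
```

Emit:
carry_out:
  moves:
    - [0.417,0.111,0.071,0.005,0.085]
    - [0.417,0.111,0.071,0.005,0.085]
    - [0.417,0.111,0.071,0.005,0.085]
    - [0.417,0.111,0.071,0.005,0.085]
    - [0.417,0.111,0.071,0.005,0.085]
    - [0.417,0.111,0.071,0.005,0.085]
    - [0.417,0.111,0.071,0.005,0.085]
    - [0.417,0.111,0.071,0.005,0.085]

```text
clock: 1.9
tcp_pos: [0.5474, 0.1106, 0.306]
orientation: [2.361, 2.072, 0.0]
contact_force: [1.0, -0.6, -0.0]
grip_width: 0.0849
gripper_force: 0.0
```

```bash
python3 -c "
from h import *
to(.5595,.1456,.24,82.8)"
```

```text
tcp [0.5474 0.1106 0.306 ] ang 82.52 clk 1.9 F [ 1.  -0.6 -0. ] w 0.0849 q [ 0.08  0.45 -0.5   1.9   0.28  0.86 -0.69]
move [0.0363 0.0074 0.066 ] roll -0.0049
```

Emit:
carry_out:
  moves:
    - [0.036,0.007,0.03,-0.005,0.085]
    - [0.036,0.007,0.066,-0.005,0.085]
    - [0.036,0.007,0.066,-0.005,0.085]
    - [0.036,0.007,0.08,-0.005,0.085]
    - [0.036,0.007,0.095,-0.005,0.085]
    - [0.036,0.007,0.109,-0.005,0.085]
    - [0.036,0.007,0.109,-0.005,0.085]
    - [0.036,0.007,0.109,-0.005,0.085]

```text
clock: 2.7
tcp_pos: [0.5584, 0.1433, 0.1973]
orientation: [2.356, 2.078, -0.0]
contact_force: [-0.1, -0.7, -0.6]
grip_width: 0.0848
gripper_force: 0.0
```

```bash
python3 -c "
from h import *
to(.5595,.1456,.197,82.8)
cv2.imwrite('pics/s1.png',cv2.resize(cv2.cvtColor(r.grab_frame('side'),4)[130:290,200:400],(750,600)))"
```

```text
tcp [0.5584 0.1433 0.1973] ang 82.8 clk 2.7 F [-0.1 -0.7 -0.6] w 0.0848 q [-0.03  0.63 -0.43  1.92  0.4   0.68 -0.83]
move [0.0024 0.0008 0.0003] roll 0.0001
```

View pics/s1.png

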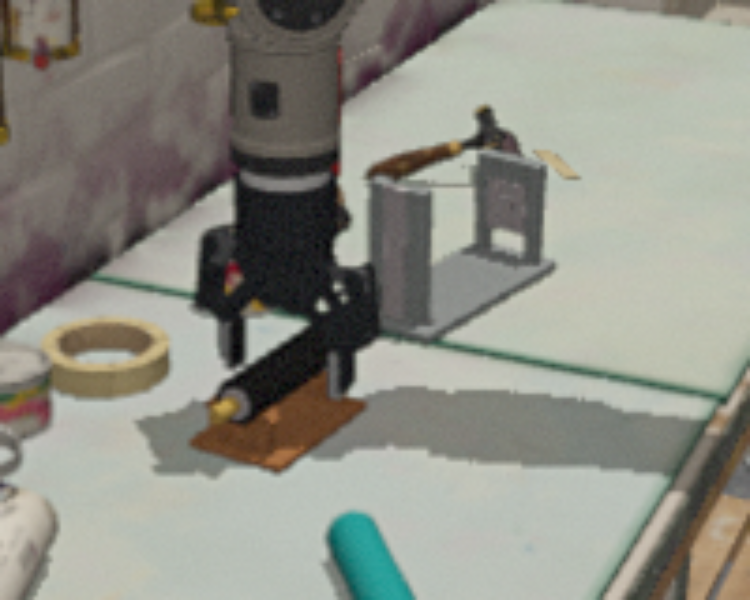

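The fingers straddle the rubber at mid-length. I'll close on it.

Emit:
carry_out:
  moves:
    - [0.002,0.001,0,0,0.085]
    - [0.002,0.001,0,0,0.03]
    - [0.002,0.001,0,0,0.03]
    - [0.002,0.001,0,0,0.03]
    - [0.002,0.001,0,0,0.03]
    - [0.002,0.001,0,0,0.03]
    - [0.002,0.001,0,0,0.03]
    - [0.002,0.001,0,0,0.03]
  force: 60

```text
clock: 3.55
tcp_pos: [0.5595, 0.1456, 0.1976]
orientation: [2.356, 2.078, -0.0]
contact_force: [-2.9, -0.8, 5.0]
grip_width: 0.0343
gripper_force: 59.3
```

```bash
python3 -c "
from h import *
to(.5595,.1456,.197,82.8);o=r.get_obs();print(o['moment'],o['gripper_force'])"
```

```text
tcp [0.5595 0.1456 0.1976] ang 82.85 clk 3.55 F [-2.9 -0.8  5. ] w 0.0343 q [-0.03  0.63 -0.43  1.91  0.4   0.68 -0.83]
move [ 0.     -0.      0.0006] roll 0.0009
[-0.16439211  0.40235003  0.09069267] 59.259692430496216
```

```bash
cat >> h.py <<'E'
SO=np.array([.5325,-.1381]);YAW=-12.7
def st(xs,ys,za,off=.1516):
    """as to(), roller origin wanted at stand xs,ys, axis height za (mm)"""
    c,s=np.cos(np.radians(YAW)),np.sin(np.radians(YAW));e=np.array([[c,-s],[s,c]])
    p=SO+e@[xs/1e3,ys/1e3];o=r.get_obs();q=e.T@(o['tcp_pos'][:2]-SO)*1e3
    print("stand mm",q.round(2),"axis z",round((o['tcp_pos'][2]-off)*1e3,2),"F stand",(e.T@o['contact_force'][:2]).round(2),o['contact_force'][2].round(2),"M",o['moment'].round(2),"grip",round(o['gripper_force'],1))
    to(p[0],p[1],za/1e3+off,90+YAW)
E
```

Emit:
carry_out:
  moves:
    - [0,0,-0.01,0,0.03]
    - [0,0,-0.025,0,0.03]
    - [0,0,-0.045,0,0.03]
    - [0,0,-0.07,0,0.03]
    - [0,0,-0.095,0,0.03]
    - [0,0,-0.12,0,0.03]
    - [0,0,-0.13,0,0.03]
    - [0,0,-0.13,0,0.03]

```text
clock: 4.35
tcp_pos: [0.5599, 0.1456, 0.329]
orientation: [2.355, 2.077, 0.004]
contact_force: [0.5, -0.1, -4.3]
grip_width: 0.0347
gripper_force: 60.6
```

```bash
python3 -c "
from h import *
st(0,-12,170)"
```

```text
stand mm [-35.61 282.82] axis z 177.4 F stand [0.46 0.04] -4.29 M [ 0.01 -0.    0.02] grip 60.6
tcp [0.5599 0.1456 0.329 ] ang 82.82 clk 4.35 F [ 0.5 -0.1 -4.3] w 0.0347 q [ 0.04  0.45 -0.51  1.84  0.27  0.92 -0.73]
move [-0.2969  0.0071  0.0071] roll 0.0964
```

Emit:
carry_out:
  moves:
    - [-0.025,0.0,0,0.01,0.03]
    - [-0.065,0.0,0,0.03,0.03]
    - [-0.11,0.001,0,0.05,0.03]
    - [-0.155,0.002,0,0.07,0.03]
    - [-0.2,0.004,0.003,0.09,0.03]
    - [-0.245,0.005,0.005,0.096,0.03]
    - [-0.28,0.006,0.007,0.096,0.03]
    - [-0.297,0.007,0.007,0.096,0.03]

```text
clock: 5.15
tcp_pos: [0.5277, -0.1545, 0.3182]
orientation: [-2.457, -1.955, 0.006]
contact_force: [-0.3, 0.6, -5.2]
grip_width: 0.0341
gripper_force: 60.5
```

```bash
python3 -c "
from h import *
st(0,-12,140)"
```

```text
stand mm [ -1.09 -17.02] axis z 166.6 F stand [-0.41  0.48] -5.19 M [ 0.    0.01 -0.03] grip 60.5
tcp [ 0.5277 -0.1545  0.3182] ang 77.03 clk 5.15 F [-0.3  0.6 -5.2] w 0.0341 q [ 0.51  0.41 -0.42  1.91  0.22  0.87 -0.25]
move [0.0051 0.0012 0.0266] roll -0.0046
```

Emit:
carry_out:
  moves:
    - [0.0,0.0,0.007,0,0.03]
    - [0.0,0.0,0.014,0,0.03]
    - [0.0,0.0,0.014,0,0.03]
    - [0.0,0.0,0.014,0,0.03]
    - [0.0,0.0,0.014,0,0.03]
    - [0.0,0.0,0.014,0,0.03]
    - [0.0,0.0,0.014,0,0.03]
    - [0.0,0.0,0.014,0,0.03]

```text
clock: 5.95
tcp_pos: [0.5295, -0.1499, 0.3065]
orientation: [2.453, 1.963, 0.0]
contact_force: [-0.3, -0.3, -5.9]
grip_width: 0.0343
gripper_force: 60.5
```

```bash
python3 -c "
from h import *
st(0,-12,121)
f=frames('top',3);np.save('top2.npy',f);s=frames('side',2)
a=cv2.resize(f[180:260,295:395],(700,560),interpolation=2);cv2.imwrite('pics/t2.png',a[...,::-1])
b=cv2.resize(s[120:240,285:375],(450,600),interpolation=2);cv2.imwrite('pics/s2.png',b[...,::-1])
"
```

```text
stand mm [ -0.28 -12.21] axis z 154.86 F stand [-0.22 -0.41] -5.86 M [ 0.05 -0.04 -0.01] grip 60.5
tcp [ 0.5295 -0.1499  0.3065] ang 77.34 clk 5.95 F [-0.3 -0.3 -5.9] w 0.0343 q [ 0.5   0.42 -0.42  1.92  0.23  0.84 -0.26]
move [0.0002 0.0003 0.0339] roll 0.0007[ WARN:0@8.504] global loadsave.cpp:1063 imwrite_ Unsupported depth image for selected encoder is fallbacked to CV_8U.
```

View pics/t2.png

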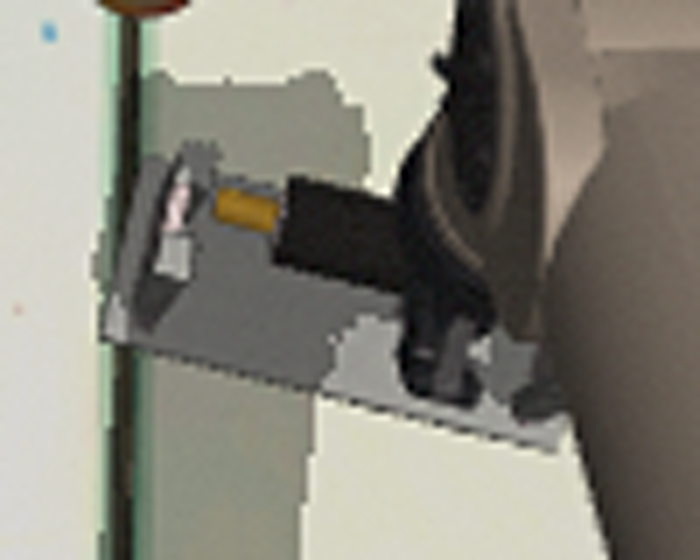

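View pics/s2.png

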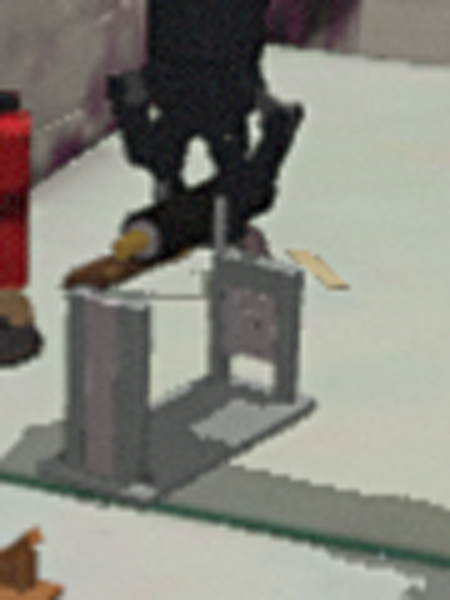

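The top crop shows the nose tip at crop (215,203), just short of the slotted cheek's inner face, with the cheek tops at (200,155) and (172,255). The side crop shows the roller level above the stand. I'll compare predicted and seen positions for the nose tip and cheek corners.

```bash
python3 - <<'E'
from h import *
c,s=np.cos(np.radians(YAW)),np.sin(np.radians(YAW));e=np.array([[c,-s],[s,c]])
W=lambda x,y,z:[*(SO+e@[x/1e3,y/1e3]),z/1e3]
crop=lambda p:((p-[295,180]+.5)*7-.5).round(0).tolist()
P={'nose tip':W(-.3,79,155),'nose root':W(-.3,55,155),'ch +x':W(28,75,128),'slot +x':W(10,75,128),'slot -x':W(-10,75,128),'ch -x':W(-28,75,128),'stop':W(0,83,128),'base++':W(42,102,12),'base-+':W(-42,102,12),'base--top':W(-42,-102,12)}
for k,v in P.items(): print(k,crop(proj('top',[v])[0]))
f=np.load('top2.npy');h=cv2.cvtColor(f.astype(np.uint8),cv2.COLOR_RGB2HSV)
b=((h[...,1]>120)&(h[...,0]>12)&(h[...,0]<35)).astype(np.uint8);b[:200]=0;b[220:]=0;b[:,:320]=0;b[:,340:]=0
ys,xs=np.nonzero(b);print(len(xs),xs.min(),xs.max(),[xs.mean(),ys.mean()])
w=onplane('top',[[xs.min()-.5,ys[xs<=xs.min()+1].mean()],[xs.mean(),ys.mean()]],.155);print(((w[:,:2]-SO)@e*1e3).round(1))
E
```

```text
nose tip [212.0, 202.0]
nose root [272.0, 218.0]
ch +x [231.0, 148.0]
slot +x [220.0, 192.0]
slot -x [209.0, 240.0]
ch -x [198.0, 284.0]
stop [195.0, 211.0]
base++ [147.0, 153.0]
base-+ [102.0, 338.0]
base--top [562.0, 453.0]
43 325 334 [np.float64(329.6046511627907), np.float64(209.51162790697674)]
[[-2.3 79.5]
 [ 0.1 65.9]]
```

Emit:
carry_out:
  moves:
    - [0.003,0.0,0.004,0.0,0.03]
    - [0.003,0.0,0.009,0.0,0.03]
    - [0.003,0.0,0.014,0.0,0.03]
    - [0.003,0.0,0.018,0.0,0.03]
    - [0.003,0.0,0.022,0.0,0.03]
    - [0.003,0.0,0.026,0.0,0.03]
    - [0.003,0.0,0.026,0.0,0.03]
    - [0.003,0.0,0.026,0.0,0.03]

```text
clock: 7.0
tcp_pos: [0.5302, -0.1471, 0.2802]
orientation: [-2.453, -1.963, 0.0]
contact_force: [0.3, 0.7, -4.5]
grip_width: 0.0348
gripper_force: 60.5
```

```bash
python3 -c "
from h import *
st(0,-9,121)"
```

```text
stand mm [-0.27 -9.27] axis z 128.59 F stand [0.14 0.74] -4.5 M [-0.05 -0.02 -0.02] grip 60.5
tcp [ 0.5302 -0.1471  0.2802] ang 77.34 clk 7.0 F [ 0.3  0.7 -4.5] w 0.0348 q [ 0.48  0.46 -0.41  1.94  0.25  0.79 -0.29]
move [0.0003 0.0003 0.0076] roll 0.0007
```

Emit:
carry_out:
  moves:
    - [0.0,0.0,0.003,0.0,0.03]
    - [0.0,0.0,0.006,0.0,0.03]
    - [0.0,0.0,0.008,0.0,0.03]
    - [0.001,0.0,0.008,0.0,0.03]
    - [0.002,0.0,0.008,0.0,0.03]
    - [0.003,0.0,0.008,0.0,0.03]
    - [0.004,0.0,0.008,0.0,0.03]
    - [0.004,0.0,0.008,0.0,0.03]

```text
clock: 7.8
tcp_pos: [0.5311, -0.1429, 0.2724]
orientation: [2.452, 1.963, 0.0]
contact_force: [-0.9, 0.0, -4.5]
grip_width: 0.0342
gripper_force: 60.5
```

```bash
python3 -c "
from h import *
st(0,-5,119)"
```

```text
stand mm [-0.27 -5.03] axis z 120.75 F stand [-0.84 -0.15] -4.46 M [-0.01 -0.04  0.02] grip 60.5
tcp [ 0.5311 -0.1429  0.2724] ang 77.36 clk 7.8 F [-0.9  0.  -4.5] w 0.0342 q [ 0.47  0.47 -0.4   1.95  0.26  0.77 -0.3 ]
move [0.     0.0003 0.0018] roll 0.001
```

Emit:
carry_out:
  moves:
    - [0.0005,0.0,0.001,0.0,0.03]
    - [0.001,0.0,0.001,0.0,0.03]
    - [0.0015,0.0,0.001,0.0,0.03]
    - [0.002,0.0,0.001,0.0,0.03]
    - [0.0025,0.0,0.001,0.0,0.03]
    - [0.003,0.0,0.001,0.0,0.03]
    - [0.0035,0.0,0.001,0.0,0.03]
    - [0.004,0.0,0.001,0.0,0.03]

```text
clock: 8.6
tcp_pos: [0.5317, -0.14, 0.2712]
orientation: [2.453, 1.962, -0.001]
contact_force: [-1.6, -4.4, -4.5]
grip_width: 0.0346
gripper_force: 60.5
```

```bash
python3 -c "
from h import *
st(0,-1,119)"
```

```text
stand mm [-0.34 -2.  ] axis z 119.6 F stand [-0.63 -4.62] -4.54 M [-0.83  0.26 -0.01] grip 60.5
tcp [ 0.5317 -0.14    0.2712] ang 77.29 clk 8.6 F [-1.6 -4.4 -4.5] w 0.0346 q [ 0.46  0.47 -0.4   1.95  0.26  0.77 -0.31]
move [0.001  0.0003 0.0006] roll -0.0002
```

Emit:
carry_out:
  moves:
    - [0.001,0.0,0.0,0.0,0.03]
    - [0.002,0.0,0.0,0.0,0.03]
    - [0.003,0.0,0.0,0.0,0.03]
    - [0.004,0.0,0.0,0.0,0.03]
    - [0.005,0.0,0.0,0.0,0.03]
    - [0.006,0.0,0.0,0.0,0.03]
    - [0.007,0.0,0.0,0.0,0.03]
    - [0.007,0.0,0.0,0.0,0.03]

```text
clock: 9.4
tcp_pos: [0.533, -0.1344, 0.2712]
orientation: [2.454, 1.96, -0.004]
contact_force: [-2.6, -9.1, -4.3]
grip_width: 0.0343
gripper_force: 60.5
```

```bash
python3 -c "
from h import *
st(0,8,119)"
```

```text
stand mm [-0.37  3.74] axis z 119.56 F stand [-0.52 -9.47] -4.33 M [-1.81  0.39  0.  ] grip 60.5
tcp [ 0.533  -0.1344  0.2712] ang 77.23 clk 9.4 F [-2.6 -9.1 -4.3] w 0.0343 q [ 0.45  0.47 -0.4   1.95  0.26  0.77 -0.32]
move [0.0043 0.0004 0.0005] roll -0.0012
```

Emit:
carry_out:
  moves:
    - [0.001,0.0,0.0,0.0,0.03]
    - [0.002,0.0,0.0,0.0,0.03]
    - [0.003,0.0,0.0,0.0,0.03]
    - [0.004,0.0,0.0,0.0,0.03]
    - [0.005,0.0,0.0,0.0,0.03]
    - [0.006,0.0,0.0,0.0,0.03]
    - [0.007,0.0,0.0,0.0,0.03]
    - [0.007,0.0,0.0,0.0,0.03]

```text
clock: 10.2
tcp_pos: [0.534, -0.1293, 0.2711]
orientation: [2.455, 1.957, -0.007]
contact_force: [-2.7, -12.8, -3.4]
grip_width: 0.0345
gripper_force: 60.5
```

```bash
python3 -c "
from h import *
st(0,9.5,119)
f=frames('side',2)
b=cv2.resize(f[120:240,285:375],(450,600),interpolation=2);cv2.imwrite('pics/s3.png',b[...,::-1].astype(np.uint8))"
```

```text
stand mm [-0.44  8.95] axis z 119.47 F stand [  0.21 -13.06] -3.42 M [-2.68  0.72 -0.03] grip 60.5
tcp [ 0.534  -0.1293  0.2711] ang 77.13 clk 10.2 F [ -2.7 -12.8  -3.4] w 0.0345 q [ 0.44  0.47 -0.4   1.95  0.26  0.77 -0.34]
move [0.0006 0.0004 0.0005] roll -0.0029
```

View pics/s3.png

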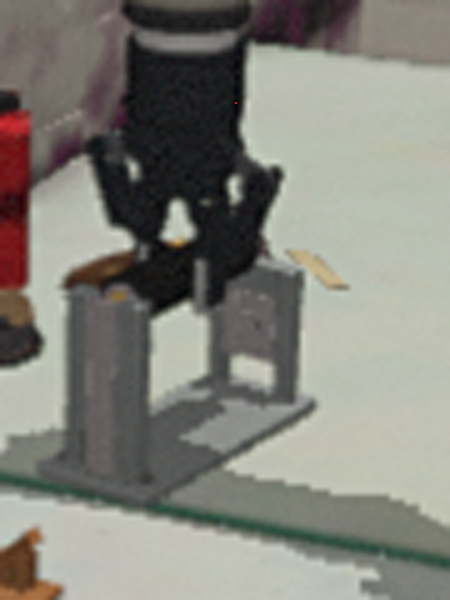

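The side crop shows the nose tip seated in the slot at (118,293), with the roller above the recess cheek. The tool tilts slightly under load, so I'll track the grasp point from here.

```bash
cat >> h.py <<'E'
def gp(k=1):
    """roller origin (from grasp point, tilt included) in stand axes, forces"""
    o=r.get_obs();T=R.from_rotvec(o['orientation']).as_matrix();p=o['tcp_pos']+.1516*T[:,2]
    c,s=np.cos(np.radians(YAW)),np.sin(np.radians(YAW));e=np.array([[c,-s],[s,c]])
    print("gp mm",(e.T@(p[:2]-SO)*1e3).round(2),"z",round(p[2]*1e3,2),"tilt mrad",(e.T@T[:2,2]*1e3).round(1),"F",(e.T@o['contact_force'][:2]).round(2),o['contact_force'][2].round(2),"M",(e.T@o['moment'][:2]).round(2),"w",round(o['grip_width']*1e3,1),"clk",round(o['clock'],2),"ang",round(np.degrees(np.arctan2(T[1,0],T[0,0])),2))
E
python3 -c "
from h import *
gp()"
```

```text
gp mm [-0.62  8.11] z 119.46 tilt mrad [-1.3 -5.1] F [ -0.23 -14.92] -4.05 M [-2.75  0.03] w 34.4 clk 10.3 ang 77.13
```

Emit:
carry_out:
  moves:
    - [0.0005,0.0,0.0,0.0,0.03]
    - [0.001,0.0,0.0,0.0,0.03]
    - [0.0015,0.0,0.0,0.0,0.03]
    - [0.002,0.0,0.0,0.0,0.03]
    - [0.0025,0.0,0.0,0.0,0.03]
    - [0.003,0.0,0.0,0.0,0.03]
    - [0.003,0.0,0.0,0.0,0.03]
    - [0.003,0.0,0.0,0.0,0.03]

```text
clock: 11.1
tcp_pos: [0.5345, -0.1271, 0.271]
orientation: [2.455, 1.956, -0.009]
contact_force: [-4.1, -15.1, -3.4]
grip_width: 0.0346
gripper_force: 60.6
```

```bash
python3 -c "
from h import *
gp()
r.grab_frame('top');gp()
r.grab_frame('top');gp()"
```

```text
gp mm [-0.68 10.23] z 119.41 tilt mrad [-1.5 -6.1] F [ -0.71 -15.66] -3.38 M [-3.11  0.07] w 34.6 clk 11.1 ang 77.09
gp mm [-0.68 10.15] z 119.41 tilt mrad [-1.5 -6.1] F [ -0.83 -16.46] -2.28 M [-3.18  0.04] w 34.6 clk 11.15 ang 77.08
gp mm [-0.69 10.18] z 119.41 tilt mrad [-1.6 -6.1] F [  0.27 -16.8 ] -3.63 M [-3.11  0.04] w 34.3 clk 11.2 ang 77.09
```

Emit:
carry_out:
  moves:
    - [0.0,0.0,0.002,0.0,0.03]
    - [0.0,0.0,0.004,0.0,0.03]
    - [0.0,0.0,0.006,0.0,0.03]
    - [0.0,0.0,0.008,0.0,0.03]
    - [0.0,0.0,0.01,0.0,0.03]
    - [0.0,0.0,0.011,0.0,0.03]
    - [0.0,0.0,0.012,0.0,0.03]
    - [0.0,0.0,0.0125,0.0,0.03]

```text
clock: 12.0
tcp_pos: [0.5351, -0.1273, 0.2592]
orientation: [2.455, 1.955, -0.007]
contact_force: [-3.8, -15.2, 1.5]
grip_width: 0.0346
gripper_force: 61.0
```

```bash
python3 -c "
from h import *
gp()"
```

```text
gp mm [ 0.2 10.2] z 107.59 tilt mrad [ 0.3 -5.9] F [ -0.35 -15.62] 1.47 M [-2.95 -0.01] w 34.6 clk 12.0 ang 77.06
```

Emit:
carry_out:
  moves:
    - [0.0,0.0,0.0005,0.0,0.03]
    - [0.0,0.0,0.001,0.0,0.03]
    - [0.0,0.0,0.0015,0.0,0.03]
    - [0.0,0.0,0.002,0.0,0.03]
    - [0.0,0.0,0.0025,0.0,0.03]
    - [0.0,0.0,0.003,0.0,0.03]
    - [0.0,0.0,0.003,0.0,0.03]
    - [0.0,0.0,0.003,0.0,0.03]

```text
clock: 12.8
tcp_pos: [0.5351, -0.1273, 0.2563]
orientation: [2.454, 1.954, -0.007]
contact_force: [-4.3, -15.9, 1.4]
grip_width: 0.0344
gripper_force: 61.0
```

```bash
python3 -c "
from h import *
gp()"
```

```text
gp mm [ 0.26 10.19] z 104.67 tilt mrad [ 0.4 -5.9] F [ -0.68 -16.48] 1.41 M [-2.98  0.02] w 34.4 clk 12.8 ang 77.06
```

The vertical force stayed constant, so it is nose friction and the pin clears. Continuing down.

Emit:
carry_out:
  moves:
    - [0.0,0.0,0.003,0.0,0.03]
    - [0.0,0.0,0.006,0.0,0.03]
    - [0.0,0.0,0.009,0.0,0.03]
    - [0.0,0.0,0.012,0.0,0.03]
    - [0.0,0.0,0.015,0.0,0.03]
    - [0.0,0.0,0.018,0.0,0.03]
    - [0.0,0.0,0.021,0.0,0.03]
    - [0.0,0.0,0.021,0.0,0.03]

```text
clock: 13.6
tcp_pos: [0.5351, -0.1274, 0.2349]
orientation: [2.455, 1.954, -0.007]
contact_force: [-4.1, -15.8, -0.3]
grip_width: 0.0342
gripper_force: 61.0
```

```bash
python3 -c "
from h import *
gp()"
```

```text
gp mm [ 0.23 10.19] z 83.34 tilt mrad [ 0.1 -5.7] F [ -0.52 -16.34] -0.27 M [-2.98 -0.02] w 34.2 clk 13.6 ang 77.05
```

Emit:
carry_out:
  moves:
    - [-0.0005,0.0,0.0,0.0,0.03]
    - [-0.001,0.0,0.0,0.0,0.03]
    - [-0.0015,0.0,0.0,0.0,0.03]
    - [-0.002,0.0,0.0,0.0,0.03]
    - [-0.0025,0.0,0.0,0.0,0.03]
    - [-0.003,0.0,0.0,0.0,0.03]
    - [-0.003,0.0,0.0,0.0,0.03]
    - [-0.003,0.0,0.0,0.0,0.03]

```text
clock: 14.4
tcp_pos: [0.5346, -0.1296, 0.2352]
orientation: [2.454, 1.956, -0.006]
contact_force: [-3.1, -14.2, 0.1]
grip_width: 0.0345
gripper_force: 61.0
```

```bash
python3 -c "
from h import *
gp()"
```

```text
gp mm [0.28 8.04] z 83.6 tilt mrad [ 0.5 -4.9] F [  0.05 -14.5 ] 0.08 M [-2.65 -0.05] w 34.5 clk 14.4 ang 77.09
```

Emit:
carry_out:
  moves:
    - [-0.0005,0.0,0.0,0.0,0.03]
    - [-0.001,0.0,0.0,0.0,0.03]
    - [-0.0015,0.0,0.0,0.0,0.03]
    - [-0.002,0.0,0.0,0.0,0.03]
    - [-0.002,0.0,0.0,0.0,0.03]
    - [-0.002,0.0,0.0,0.0,0.03]
    - [-0.002,0.0,0.0,0.0,0.03]
    - [-0.002,0.0,0.0,0.0,0.03]

```text
clock: 15.2
tcp_pos: [0.5345, -0.1302, 0.2352]
orientation: [2.454, 1.957, -0.003]
contact_force: [-2.8, -10.6, -0.7]
grip_width: 0.0345
gripper_force: 60.9
```

```bash
python3 -c "
from h import *
gp()"
```

```text
gp mm [0.29 7.73] z 83.62 tilt mrad [ 0.7 -3. ] F [ -0.38 -10.96] -0.75 M [-1.88  0.08] w 34.5 clk 15.2 ang 77.15
```

Emit:
carry_out:
  moves:
    - [-0.0005,0.0,0.0,0.0,0.03]
    - [-0.001,0.0,0.0005,0.0,0.03]
    - [-0.001,0.0,0.001,0.0,0.03]
    - [-0.001,0.0,0.0015,0.0,0.03]
    - [-0.001,0.0,0.002,0.0,0.03]
    - [-0.001,0.0,0.003,0.0,0.03]
    - [-0.001,0.0,0.004,0.0,0.03]
    - [-0.001,0.0,0.005,0.0,0.03]

```text
clock: 16.0
tcp_pos: [0.5346, -0.1305, 0.2306]
orientation: [2.453, 1.959, -0.001]
contact_force: [-2.4, -7.5, 2.0]
grip_width: 0.0345
gripper_force: 61.0
```

```bash
python3 -c "
from h import *
gp()"
```

```text
gp mm [0.63 7.56] z 78.95 tilt mrad [ 1.6 -2.3] F [-0.73 -7.81] 1.97 M [-1.63  0.02] w 34.5 clk 16.0 ang 77.22
```

Emit:
carry_out:
  moves:
    - [0,0.0,0.0005,0.0,0.03]
    - [0,0.0,0.001,0.0,0.03]
    - [0,0.0,0.0015,0.0,0.03]
    - [0,0.0,0.002,0.0,0.03]
    - [0,0.0,0.0025,0.0,0.03]
    - [0,0.0,0.003,0.0,0.03]
    - [0,0.0,0.0035,0.0,0.03]
    - [0,0.0,0.004,0.0,0.03]

```text
clock: 16.8
tcp_pos: [0.5342, -0.1317, 0.2262]
orientation: [2.454, 1.957, -0.004]
contact_force: [-2.0, -11.7, -0.3]
grip_width: 0.0344
gripper_force: 61.0
```

```bash
python3 -c "
from h import *
gp()"
```

```text
gp mm [0.35 6.09] z 74.61 tilt mrad [ 0.7 -3.7] F [  0.62 -11.86] -0.32 M [-2.13 -0.04] w 34.4 clk 16.8 ang 77.14
```

The pin dropped in: y fell 1.5 mm and the force is back to nose spring alone. I'll ease it out further.

Emit:
carry_out:
  moves:
    - [-0.0005,0.0,0.0,0.0,0.03]
    - [-0.001,0.0,0.0,0.0,0.03]
    - [-0.0015,0.0,0.0,0.0,0.03]
    - [-0.002,0.0,0.0,0.0,0.03]
    - [-0.0025,0.0,0.0,0.0,0.03]
    - [-0.003,0.0,0.0,0.0,0.03]
    - [-0.0035,0.0,0.0,0.0,0.03]
    - [-0.0035,0.0,0.0,0.0,0.03]

```text
clock: 17.6
tcp_pos: [0.5336, -0.1343, 0.2262]
orientation: [2.454, 1.958, -0.002]
contact_force: [-1.5, -9.0, -0.6]
grip_width: 0.0346
gripper_force: 61.0
```

```bash
python3 -c "
from h import *
gp()"
```

```text
gp mm [0.36 3.5 ] z 74.61 tilt mrad [ 0.9 -2.7] F [ 0.54 -9.07] -0.63 M [-1.73 -0.11] w 34.6 clk 17.6 ang 77.18
```

Emit:
carry_out:
  moves:
    - [-0.0007,0.0,0.0,0.0,0.03]
    - [-0.0014,0.0,0.0,0.0,0.03]
    - [-0.0021,0.0,0.0,0.0,0.03]
    - [-0.0028,0.0,0.0,0.0,0.03]
    - [-0.0035,0.0,0.0,0.0,0.03]
    - [-0.004,0.0,0.0,0.0,0.03]
    - [-0.0045,0.0,0.0,0.0,0.03]
    - [-0.0045,0.0,0.0,0.0,0.03]

```text
clock: 18.4
tcp_pos: [0.5328, -0.1376, 0.2261]
orientation: [2.453, 1.96, -0.0]
contact_force: [-1.5, -6.6, -2.5]
grip_width: 0.0345
gripper_force: 60.9
```

```bash
python3 -c "
from h import *
gp()"
```

```text
gp mm [0.38 0.34] z 74.54 tilt mrad [ 1.1 -1.2] F [ 0.02 -6.77] -2.53 M [-1.19 -0.11] w 34.5 clk 18.4 ang 77.24
```

Emit:
carry_out:
  moves:
    - [-0.0005,0.0,0.0,0.0,0.03]
    - [-0.001,0.0,0.0,0.0,0.03]
    - [-0.0015,0.0,0.0,0.0,0.03]
    - [-0.0018,0.0,0.0,0.0,0.03]
    - [-0.002,0.0,0.0,0.0,0.03]
    - [-0.002,0.0,0.0,0.0,0.03]
    - [-0.002,0.0,0.0,0.0,0.03]
    - [-0.002,0.0,0.0,0.0,0.03]

```text
clock: 19.2
tcp_pos: [0.5323, -0.1384, 0.2258]
orientation: [2.453, 1.963, 0.0]
contact_force: [1.9, -4.7, -3.5]
grip_width: 0.0346
gripper_force: 60.7
```

```bash
python3 -c "
from h import *
gp()"
```

```text
gp mm [-0.06 -0.31] z 74.22 tilt mrad [ 0.4 -0. ] F [ 2.85 -4.22] -3.5 M [-0.85 -0.33] w 34.6 clk 19.2 ang 77.33
```

The pin stalled at full depth: 8.0 mm past the face, with the net force below the spring's. I'll ease it down until it rests on the recess's lower wall before letting go.

Emit:
carry_out:
  moves:
    - [0.0005,0.0,0.0003,0.0,0.03]
    - [0.0005,0.0,0.0006,0.0,0.03]
    - [0.0005,0.0,0.0009,0.0,0.03]
    - [0.0005,0.0,0.0012,0.0,0.03]
    - [0.0005,0.0,0.0015,0.0,0.03]
    - [0.0005,0.0,0.0015,0.0,0.03]
    - [0.0005,0.0,0.0015,0.0,0.03]
    - [0.0005,0.0,0.0015,0.0,0.03]

```text
clock: 20.0
tcp_pos: [0.532, -0.1381, 0.2243]
orientation: [-2.453, -1.963, 0.002]
contact_force: [-0.8, -5.5, -0.9]
grip_width: 0.0343
gripper_force: 60.7
```

```bash
python3 -c "
from h import *
gp()"
```

```text
gp mm [-0.58 -0.26] z 72.71 tilt mrad [-0.6 -0.8] F [ 0.44 -5.55] -0.9 M [-1.12 -0.05] w 34.3 clk 20.0 ang 77.33
```

Emit:
carry_out:
  moves:
    - [0.0,0.0,0.0003,0.0,0.03]
    - [0.0,0.0,0.0006,0.0,0.03]
    - [0.0,0.0,0.0009,0.0,0.03]
    - [0.0,0.0,0.0012,0.0,0.03]
    - [0.0,0.0,0.0015,0.0,0.03]
    - [0.0,0.0,0.0015,0.0,0.03]
    - [0.0,0.0,0.0015,0.0,0.03]
    - [0.0,0.0,0.0015,0.0,0.03]

```text
clock: 20.8
tcp_pos: [0.532, -0.1381, 0.2231]
orientation: [2.453, 1.963, -0.002]
contact_force: [-1.8, -4.8, 1.8]
grip_width: 0.0341
gripper_force: 61.0
```

```bash
python3 -c "
from h import *
gp()"
```

```text
gp mm [-0.52 -0.25] z 71.5 tilt mrad [-0.5 -0.9] F [-0.67 -5.02] 1.8 M [-1.25  0.15] w 34.1 clk 20.8 ang 77.33
```

Emit:
carry_out:
  moves:
    - [0.0,0.0,0.0,0.0,0.03]
    - [0.0,0.0,0.0,0.0,0.03]
    - [0.0,0.0,0.0,0.0,0.036]
    - [0.0,0.0,0.0,0.0,0.038]
    - [0.0,0.0,0.0,0.0,0.042]
    - [0.0,0.0,0.0,0.0,0.05]
    - [0.0,0.0,0.0,0.0,0.06]
    - [0.0,0.0,0.0,0.0,0.07]
  force: 20

```text
clock: 21.6
tcp_pos: [0.5323, -0.1376, 0.2228]
orientation: [-2.453, -1.963, -0.0]
contact_force: [-0.3, 0.2, -0.1]
grip_width: 0.0698
gripper_force: 0.0
```

```bash
python3 -c "
from h import *
gp()
f=frames('side',2)
b=cv2.resize(f[120:240,285:375],(450,600),interpolation=2);cv2.imwrite('pics/s4.png',b[...,::-1].astype(np.uint8))"
```

```text
gp mm [-0.25  0.45] z 71.17 tilt mrad [0.1 0.2] F [-0.32  0.15] -0.1 M [0.02 0.02] w 69.8 clk 21.6 ang 77.35
```

View pics/s4.png

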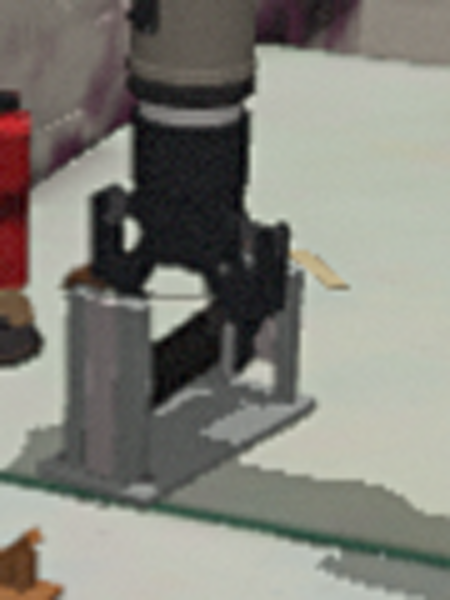

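The side crop shows the roller held between the cheeks, its rubber running from (155,375) to about (215,325), with the fingers open and free of load. Now I'll lift straight up, slowly at first.

Emit:
carry_out:
  moves:
    - [0,0,0,0,0.08]
    - [0,0,-0.004,0,0.08]
    - [0,0,-0.014,0,0.08]
    - [0,0,-0.03,0,0.08]
    - [0,0,-0.055,0,0.08]
    - [0,0,-0.085,0,0.08]
    - [0,0,-0.12,0,0.08]
    - [0,0,-0.15,0,0.08]

```text
clock: 22.5
tcp_pos: [0.5322, -0.1377, 0.3754]
orientation: [2.452, 1.962, 0.002]
contact_force: [-0.3, 0.0, 0.4]
grip_width: 0.08
gripper_force: 0.0
```

Emit:
carry_out:
  moves:
    - [0,0.02,-0.02,0,0.08]
    - [0,0.05,-0.02,0,0.08]
    - [0,0.07,-0.02,0,0.08]
    - [0,0.07,-0.02,0,0.08]
    - [0,0.07,-0.02,0,0.08]
    - [0,0.07,-0.02,0,0.08]
    - [0,0.07,-0.02,0,0.08]
    - [0,0.07,-0.02,0,0.08]

```text
clock: 23.3
tcp_pos: [0.6, -0.1531, 0.3929]
orientation: [-2.453, -1.963, 0.0]
contact_force: [0.4, -0.3, 0.1]
grip_width: 0.0803
gripper_force: 0.0
```

```bash
python3 -c "
from h import *
gp()
s=frames('side',2);f=frames('top',2)
b=cv2.resize(s[120:240,285:375],(375,500),interpolation=2);a=cv2.resize(f[185:255,305:390],(425,350),interpolation=2);a=cv2.copyMakeBorder(a,0,150,0,0,0)
cv2.imwrite('pics/s5.png',np.hstack([b,a])[...,::-1].astype(np.uint8))"
```

```text
gp mm [69.11  0.2 ] z 241.3 tilt mrad [-0.2 -0.2] F [ 0.45 -0.23] 0.1 M [-0.05 -0.01] w 80.3 clk 23.3 ang 77.34
```

View pics/s5.png

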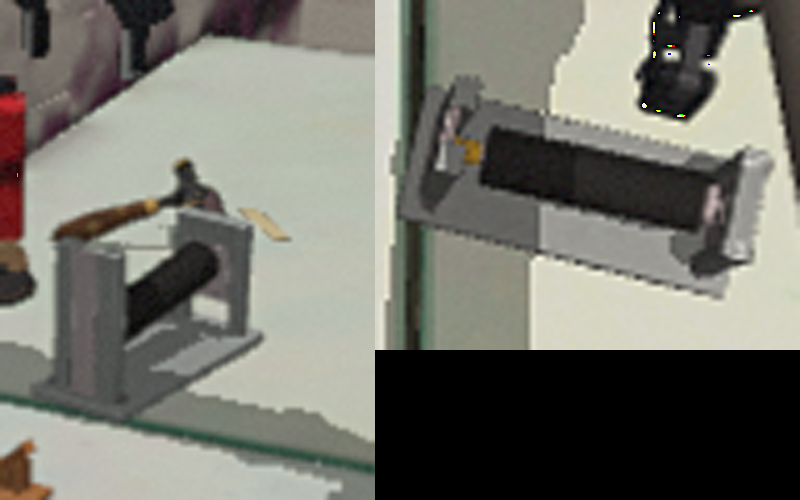

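The last picture shows the roller held in the stand, with the nose in the slot near (467,152) and the collar against the recess block near (712,195). The gripper is clear of it.

```bash
python3 -c "
from bench import r
print(r.hand_in())"
```

```text
the job is handed in; nothing more can be done
None
```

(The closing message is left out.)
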